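# Thread the guide rod of the optician's alignment stand

## Robot

A 6-joint arm with a two-finger parallel gripper is mounted at the origin on the work surface. World frame = base frame: x ahead of the robot, y to its left, z up, the work surface at z = 0. Lengths are in m, angles in rad, forces in N, time in s.
With the tool pointing down it reaches from about 0.325 to 0.85 m from the base axis. Payload 15.5 kg.
Tool frame: the origin (TCP) lies at the very end of the fingers, on their centre line; the grasp point (between the pads) lies 19 mm behind it; z points along the fingers, y is the line along which they close (so a half turn about z gives the same grasp; the last joint's range is limited). The gripper opens to 91 mm and grips with 3 to 60 N. Pads are 32 mm wide; open, the fingers measure 118 mm over their backs; the gripper's body (76 mm by 178 mm) begins 60 mm behind the grasp point.
Start: joints at [1.169, 0.494, 1.345, -0, 1.302, -0.096], TCP at [0.188, 0.596, 0.214] pointing down, gripper open.
Joint ranges: [-2.91, 2.91], [-0.82, 2.16], [0.22, 2.67], [-1.22, 4.37], [0.12, 2.79], [-3.08, 3.08]. Speed limits (rad/s): [1.89, 1.89, 2.57, 3.01, 3.01, 3.01].

## Interface

Orientations are given as a rotation vector (axis times angle).
In Python, from plant import ctrl, snapshot, get_calibration gives the robot as it stands.
- The arm moves only by the tool carry_out, never from a script. Its argument "plan" is text: rows parted by semicolons, each of 7 numbers parted by spaces: the shift along the tool's x, y, z in mm, then the turn, a rotation vector about the tool's x, y, z in degrees, then the finger opening in mm, from 0 to 91.2. In form: x y z rx ry rz gripper; .... A call has 1 to 5 rows; each row shifts and turns the commanded pose from where the row before left it, along the tool's axes as they then stand; what a row does not reach is not made up. A row lasts 1/8 s, in which the tool goes at most 62.5 mm and 10.7 degrees, less where a joint would pass 70% of its speed; a pose out of reach is approached as far as the arm can. A call is refused whole if a number of a shift passes 62.5 or a number of a turn 10.7, either way. A call with a gripper value outside its range is refused whole. The fingers move at their own pace and stop on an object; "newtons" is the grip in N (left out, the last holds). Time passes only in rows, so rows that do not move let the fingers close. It gives the time, the measured TCP pose, the force, the opening and the grip force at its end, in the units of the state.
- ctrl.sense(): the state, without advancing time (a new reading comes with each control period).
- snapshot(name): name is "scene" or "top" or "wrist"; returns the picture (384x512x3 uint8, red, green, blue); there is no depth.
- get_calibration(name): a dict with "K" (3x3 intrinsics, pixels), "camera_from_world" (4x4, takes a point from world to camera coordinates). Camera axes: x right, y up, looking along -z (the intrinsics and any distortion apply to the point x, -y, -z); pixel columns grow to the right and rows downward; lengths in m; the calibration is good to about 2 mm. A picture is of the moment at which its call begins: read the wrist's pose just before it. get_calibration takes no time and is no camera call; for the wrist camera it gives the pose at the moment of the call.
- ctrl.job_done(): hands the job in; it is judged then, once.
The state is a dict: "t": time; "joint_positions": joint angles; "qvel": joint speeds; "joint_efforts": joint torques, N m; "ee_pos": TCP position; "orientation": TCP orientation; "force": force on the tool from outside, world axes, zero at the start; "moment": the same for the moment, N m; "opening": finger opening in m; "gripper_force": force on a finger pad.
Only numpy, scipy, OpenCV 4.12 (cv2) and the standard library are available. Lean on these libraries where they do the work, as an engineer would, in place of code of your own. Each camera call takes 0.05 s, during which the arm holds its last target. There are 200 camera calls.

## Task

On the alignment stand, first push the slide fully home against its stop, so that its lower bushing comes under the upper one. Then take the longer of the two parked rods by its black head and thread it from above, nose first, through the upper bushing and on through the lower one. Finish while still holding the rod upright in both bushings, its nose well out below the lower bushing but clear of the stand's base plate, ready for a colleague to clamp it; nothing else on the table is to be disturbed.

Things in the scene. Friction and masses are not known exactly. Their poses are not given: they have to be found in the camera images.
- stand: Alignment stand, fixed on the table, black with aluminium bushing blocks. Origin on the table directly under the (vertical) axis of the upper bushing; its z is up, its y points along the slide's travel (pulled-out direction). Base plate 120 mm (x) by 310 mm (y: -100 to +210 mm), its top 12 mm above the table. A column (36 by 26 mm) at y = -78 mm carries the upper arm along y to the upper bushing; the arm's top is 135 mm above the table, the highest point of the stand.
- upper_bushing (a point): Centre of the upper mouth of the fixed upper bushing: a vertical round through-hole, 15 mm across, in an aluminium block 46 by 46 mm and 20 mm thick (115 to 135 mm above the table).
- lower_bushing (a point): Centre of the upper mouth of the lower bushing, on the slide: a vertical round through-hole, 15 mm across, in an aluminium block 46 by 46 mm and 20 mm thick (50 to 70 mm above the table). With the slide home it lies exactly under the upper bushing, with 45 mm of free air between the two blocks and 38 mm between the lower block and the base plate.
- slide_knob (a point): Point on the slide's upright aluminium knob, 95 mm above the table. The knob is a round post 20 mm across, from 68 to 112 mm above the table, 105 mm from the lower bushing along the stand's +y; it stands on a black foot 40 mm (x) by 46 mm (y) whose top is 55 mm up, and a bar 30 mm wide (54 to 68 mm up) that runs from the lower bushing block to 22 mm beyond the knob's axis.
- slide (a joint): Travel of the slide in m: 0 = fully home against its stop (bushings in line), positive = pulled out along the stand's +y, up to 0.062. Friction about 2.5 N; it stays where it is left.
- long_rod_head (a point): Centre of the head of the longer rod. The head is a black upright cylinder 28 mm across and 40 mm tall on top of a steel shank 12 mm across and 130 mm long; head centre 150 mm above the foot. Mass about 0.2 kg. It starts upright, parked in one of two like grey blocks.
- long_rod_foot (a point): Centre of the foot (lowest point) of the longer rod. The last 9 mm taper to a flat nose 7 mm across.
- long_rod: The longer rod; origin at its foot, z along the rod towards its head.
- block_a: Grey parking block 64 by 64 by 45 mm, fixed; origin at the centre of its underside. The longer rod stands in its central blind hole, 14 mm across and 35 mm deep, so the rod must be raised 35 mm to come free. In some starts it is the nearer, in others the farther of the two blocks.
- block_b: Grey parking block like block_a, holding the shorter rod. Leave alone.
- short_rod_head (a point): Centre of the head of the shorter rod (same head, shank only 70 mm), standing in the other block. Leave alone.
- spectacles: Red spectacles standing open, 140 mm wide, 135 mm long, 45 mm tall; origin under the bridge. Leave alone.
- cleaner_bottle: Clear bottle of lens cleaner, 44 mm across, 140 mm tall; origin at its underside. Leave alone.
- pad_jar: Glass jar with white lid, 52 mm across, 60 mm tall; origin at its underside. Leave alone.
- screwdriver: Small screwdriver lying flat, 150 mm long. Leave alone.
- glasses_case: Grey spectacle case 65 by 160 by 45 mm; origin at its underside. Leave alone.
- trial_lens: Trial-lens rim, a steel ring 38 mm across, 6 mm tall; origin at its underside. Leave alone.

How it is judged:
By the outcome, as a careful person would: the job done as asked, in the order asked, and still so for the second after the job is handed in, while the arm keeps its last pose, push and grip.
It also fails if it takes over 56 s, if anything falls off the work surface, if the arm or the gripper's body presses on something with over 40 N, if the wrist force passes 120 N, or if a joint passes its speed limit or range.

## Working session

There is one attempt and no reset: what is moved stays moved. The work goes in short steps, Python scripts to look and compute and a tool call to move; the robot and the scene stay as the last step left them, time stands still between calls to the robot, and variables do not carry over. Pictures are saved under pics/ and viewed, at most 10 in all, crops included, and the job is handed in when it is done.

Besides the shell and the picture viewer there is one more tool, called in YAML: its name, and indented under it one key for each argument. carry_out: Moves the arm, as the interface text tells. Its arguments: {"type":"object","properties":{"plan":{"type":"string"},"newtons":{"type":"number"}},"required":["plan"]}

```bash
mkdir -p pics; ls; python3 - <<'E'
from plant import ctrl, snapshot, get_calibration
import cv2, numpy as np
for n in ("scene","top"):
    im=snapshot(n); cv2.imwrite(f"pics/{n}0.png",im[:,:,::-1])
    c=get_calibration(n); print(n,{k:np.round(v,4).tolist() if not isinstance(v,str) else v for k,v in c.items()})
s=ctrl.sense(); print(s["t"],s["ee_pos"],s["orientation"],s["force"],s["opening"])
E
```

```text
pics
scene {'K': [[397.0314, 0.0, 260.4421], [0.0, 397.0314, 191.606], [0.0, 0.0, 1.0]], 'camera_from_world': [[-0.466, 0.8847, 0.0132, 0.2162], [-0.5694, -0.3113, 0.7608, 0.2583], [0.6772, 0.347, 0.6488, -1.5994], [0.0, 0.0, 0.0, 1.0]]}
top {'K': [[453.2907, 0.0, 244.4955], [0.0, 453.2907, 193.6872], [0.0, 0.0, 1.0]], 'camera_from_world': [[0.0232, -0.9997, 0.0008, 0.0341], [0.9895, 0.0231, 0.1423, -0.5774], [-0.1423, -0.0025, 0.9898, -1.3888], [0.0, 0.0, 0.0, 1.0]]}
0.1 [0.18801011 0.59571331 0.21343423] [-4.78398219e-01 -3.10465802e+00  1.58176515e-03] [0.0962578  0.38881909 0.24710159] 0.09128443955811835
```

View pics/scene0.png

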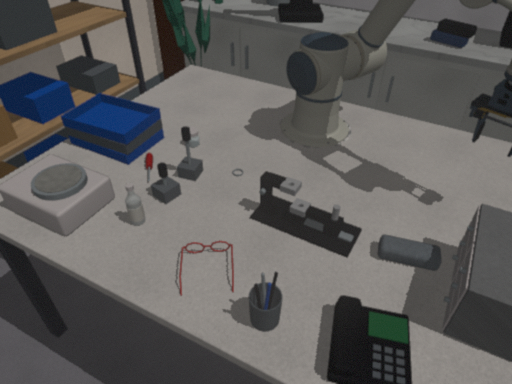

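View pics/top0.png

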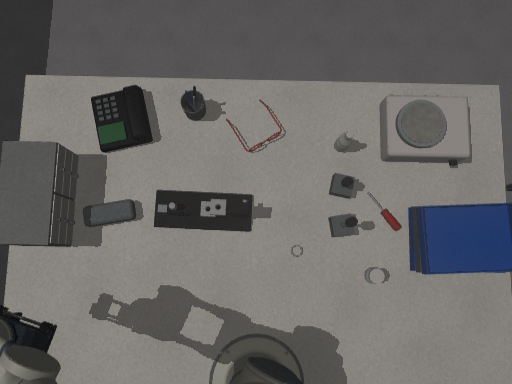

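The scene view shows the stand (column at about 268,190, knob at 336,212) and two parked rods (heads at 186,133 and 163,170). The taller one is in the block nearer the robot. In the top view the stand spans columns 155-252 and the blocks sit near (344,185) and (344,225). I'll enlarge these areas to pick points.

```bash
cat > h.py <<'E'
import numpy as np, cv2
from plant import ctrl, snapshot, get_calibration
def cam(n):
    c=get_calibration(n); return np.array(c["K"]),np.array(c["camera_from_world"])
def proj(n,p,c=None):
    K,T=c or cam(n); q=T[:3,:3]@np.asarray(p,float)+T[:3,3]; q=K@np.array([q[0],-q[1],-q[2]]); return q[:2]/q[2]
def ray(n,uv,c=None):
    K,T=c or cam(n); d=np.linalg.inv(K)@np.array([uv[0],uv[1],1]); d=T[:3,:3].T@np.array([d[0],-d[1],-d[2]])
    return -T[:3,:3].T@T[:3,3], d/np.linalg.norm(d)
def onz(n,uv,z,c=None):
    o,d=ray(n,uv,c); return o+d*(z-o[2])/d[2]
def tri(a,b):
    (o1,d1),(o2,d2)=a,b
    s=np.linalg.lstsq(np.c_[d1,-d2],o2-o1,rcond=None)[0]; p,q=o1+d1*s[0],o2+d2*s[1]
    return (p+q)/2,np.linalg.norm(p-q)
E
python3 - <<'E'
import cv2,numpy as np
t=cv2.imread("pics/top0.png");s=cv2.imread("pics/scene0.png")
f=lambda im,x,y,w,h:cv2.resize(im[y:y+h,x:x+w],(400,300),interpolation=cv2.INTER_CUBIC)
o=np.vstack([np.hstack([f(t,150,170,120,90),f(t,320,165,80,60+20*0)]),np.hstack([f(s,245,160,120,90),f(s,140,120,100,75)])])
cv2.imwrite("pics/crop1.png",np.clip(o*1.5,0,255).astype(np.uint8))
E
```

```text
(no output)
```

View pics/crop1.png

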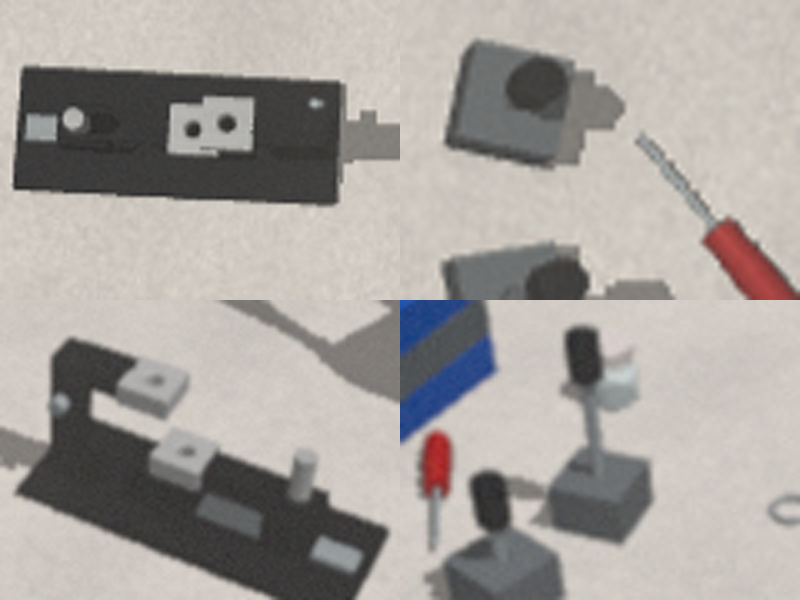

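The crops (150,170 / 320,165 at top; 245,160 / 140,120 for scene) show these points:
- **Top view:** upper hole (218.1,206.9), lower hole (207.6,208.4), knob top (172.2,205.4).
- **Scene view:** upper hole (292.1,184), lower hole (301.1,205.6), knob top (336.5,207.1).
- **Long rod:** it is in the near block, with its head centre in the scene at about (185.8,134.3).

```bash
python3 - <<'E'
from h import *
np.set_printoptions(precision=4,suppress=True)
t=cv2.imread("pics/top0.png",0)
def both(nm,a,b,z):
    A=onz("top",a,z);B=onz("scene",b,z);print(nm,A,B,*tri(ray("top",a),ray("scene",b)))
both("up",(218.1,206.9),(292.1,184),.135)
both("lo",(207.6,208.4),(301.1,205.6),.070)
both("knob",(172.2,205.4),(336.5,207.1),.112)
P=[onz("top",(150+.3*x,170+.3*y),.012)[:2] for x,y in((22,66),(342,82),(338,205),(13,188))]
print("base",np.array(P), "len",np.linalg.norm(P[0]-P[1]),np.linalg.norm(P[1]-P[2]))
v=P[0]-P[1]+P[3]-P[2]; yaw=np.arctan2(v[1],v[0]);print("stand y dir deg",np.degrees(yaw))
# heads
g=t[165:245,320:400]; m=(g<45).astype(np.uint8)
n,l,st,c=cv2.connectedComponentsWithStats(m)
for i in range(1,n):
    if st[i,4]>20: print("dark",st[i]+[320,165,0,0,0],c[i]+[320,165],onz("top",c[i]+[320,165],.16))
s=cv2.imread("pics/scene0.png",0)[115:200,145:215]; m=(s<45).astype(np.uint8)
n,l,st,c=cv2.connectedComponentsWithStats(m)
for i in range(1,n):
    if st[i,4]>20: print("scn",st[i]+[145,115,0,0,0],c[i]+[145,115],onz("scene",c[i]+[145,115],.16),onz("scene",c[i]+[145,115],.10))
E
```

```text
up [0.522  0.1238 0.135 ] [0.5254 0.1304 0.135 ] [0.5216 0.1263 0.1308] 0.004920961119523862
lo [0.524  0.1599 0.07  ] [0.5278 0.1645 0.07  ] [0.5239 0.1616 0.0657] 0.0029143331352546108
knob [0.5259 0.2623 0.112 ] [0.5313 0.2665 0.112 ] [0.5262 0.2642 0.1069] 0.002194406435234279
base [[0.5867 0.3312]
 [0.5783 0.0214]
 [0.4596 0.0228]
 [0.4686 0.3338]] len 0.30983224130225484 0.11866494664978117
stand y dir deg 88.39325417982835
dark [342 177  11  10  75] [346.5867 181.64  ] [ 0.6016 -0.2481  0.16  ]
dark [345 218  12   9  75] [350.9067 221.9467] [ 0.4847 -0.2595  0.16  ]
scn [145 116  14  12  70] [150.0286 120.7286] [ 0.4786 -0.4074  0.16  ] [ 0.4032 -0.4827  0.1   ]
scn [182 128   8  13  84] [185.4167 133.7381] [ 0.4873 -0.2582  0.16  ] [ 0.4127 -0.3203  0.1   ]
scn [158 164   9  14  92] [162.2065 169.8804] [ 0.672  -0.2036  0.16  ] [ 0.6137 -0.2609  0.1   ]
```

Measurements agree with the given sizes: the base plate came out 310 x 119 mm, the slide is out about 35 mm, and the long rod head is at about (0.485,-0.259). First I turn the tool's closing line onto the stand's y and head for the knob.

carry_out:
  plan: "0 0 0 0 0 -8 60; 0 0 0 0 0 -8 60; -30 -45 0 0 0 0 60; -30 -45 0 0 0 0 60; -30 -45 0 0 0 0 60"
  newtons: 10

```text
t: 0.72
ee_pos: [0.275, 0.4571, 0.2137]
orientation: [-0.041, -3.141, 0.001]
force: [0.4, 1.1, -0.1]
opening: 0.0601
gripper_force: 0.0
```

carry_out:
  plan: "-25 -55 0 0 0 0 60; -25 -55 0 0 0 0 60; -55 -30 0 0 0 0 60; -55 -30 0 0 0 0 60; -55 -22 0 0 0 0 60"

```text
t: 1.35
ee_pos: [0.4856, 0.2595, 0.2139]
orientation: [-0.043, -3.141, 0.0]
force: [-0.2, 2.0, -0.4]
opening: 0.0601
gripper_force: 0.0
```

```bash
python3 - <<'E'
from h import *
s=ctrl.sense();print(s["t"],s["ee_pos"])
im=snapshot("wrist");cv2.imwrite("pics/w1.png",im[:,:,::-1])
K,T=cam("wrist");print(K,np.round(T,4),-T[:3,:3].T@T[:3,3])
for p in [(.522,.1245,.135),(.524,.1605,.07),(.526,.2635,.112)]: print(proj("wrist",p))
E
```

```text
1.35 [0.48559237 0.25951442 0.21393167]
[[320.19991501   0.         257.81824424]
 [  0.         320.19991501 190.97362435]
 [  0.           0.           1.        ]] [[ 0.0297  0.9996 -0.0013 -0.2722]
 [-0.9541  0.028  -0.2983  0.4961]
 [-0.2981  0.0101  0.9545 -0.2479]
 [ 0.      0.      0.      1.    ]] [0.4075267  0.26070436 0.3842566 ]
[102.73764173 236.26732517]
[165.96765708 210.22904634]
[265.05119878 225.40724987]
```

View pics/w1.png

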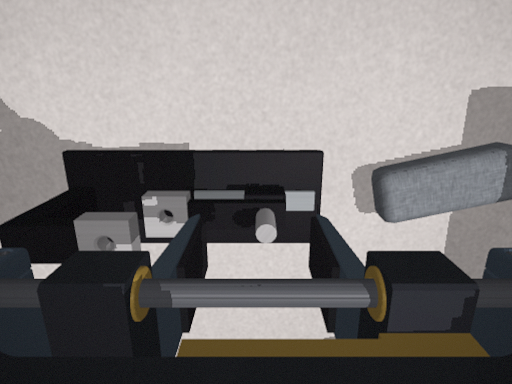

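The wrist picture shows the knob top at about (266,232), the upper hole at (105,243) and the lower hole at (168,215). All sit a few pixels lower than projected, because the arm was still settling. I'll centre over the knob, settle and measure again.

carry_out:
  plan: "-38 4 0 0 0 0 60; 0 0 0 0 0 0 60; 0 0 0 0 0 0 60"

```text
t: 1.78
ee_pos: [0.5215, 0.2641, 0.2135]
orientation: [-0.042, -3.14, 0.001]
force: [-0.2, -0.0, 0.6]
opening: 0.0599
gripper_force: 0.0
```

```bash
python3 - <<'E'
from h import *
s=ctrl.sense();c=cam("wrist");print(s["t"],s["ee_pos"])
im=snapshot("wrist");cv2.imwrite("pics/w2.png",im[:,:,::-1]); np.save("w2c.npy",c[1])
for p in [(.522,.1245,.135),(.524,.1605,.07),(.526,.2635,.112)]: print(proj("wrist",p,c))
o=cv2.resize(im[150:300,50:300,::-1],(800,480),interpolation=cv2.INTER_CUBIC)
cv2.imwrite("pics/w2c.png",np.clip(o*1.5,0,255).astype(np.uint8))
E
```

```text
1.775 [0.52148835 0.26408188 0.21351109]
[ 88.11641836 204.15598734]
[155.93610289 183.89323616]
[256.72852343 195.87310158]
```

View pics/w2c.png

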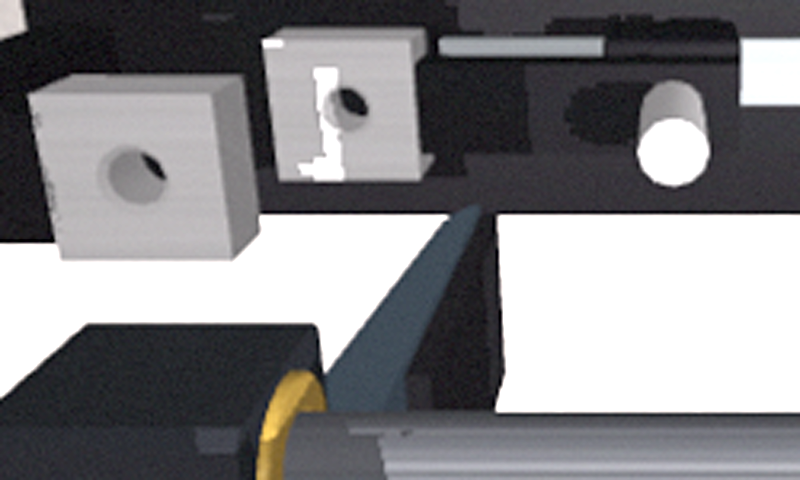

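In the crop (scale 3.2, offset 50,150) the upper hole is at (92.8,205.3), the lower hole at (158.1,183.8) and the knob top at (260.3,197.5). That is within 1-4 mm of the first estimate, so the knob is near (0.527,0.2665). I'll go down around the knob.

carry_out:
  plan: "-5 2 0 0 0 0 60; 0 0 40 0 0 0 60; 0 0 40 0 0 0 60; 0 0 30 0 0 0 60; 0 0 18 0 0 0 60"

```text
t: 2.45
ee_pos: [0.5265, 0.2661, 0.0846]
orientation: [-0.041, -3.14, 0.001]
force: [-0.4, 0.2, 0.6]
opening: 0.0603
gripper_force: 0.0
```

carry_out:
  plan: "0 0 0 0 0 0 60; 0 0 0 0 0 0 12; 0 0 0 0 0 0 12; 0 0 0 0 0 0 12; 0 0 0 0 0 0 12"

```text
t: 3.08
ee_pos: [0.5274, 0.2661, 0.0862]
orientation: [0.042, 3.141, 0.0]
force: [-0.4, 0.0, -0.9]
opening: 0.0229
gripper_force: 0.0
```

carry_out:
  plan: "0 0 0 0 0 0 12; 0 -8 0 0 0 0 12; 0 -8 0 0 0 0 12; 0 -7 0 0 0 0 12; 0 -5 0 0 0 0 12"

```text
t: 3.7
ee_pos: [0.5266, 0.2374, 0.0861]
orientation: [0.042, 3.141, 0.0]
force: [-0.3, 2.6, 3.3]
opening: 0.0195
gripper_force: 10.0
```

carry_out:
  plan: "0 -2 0 0 0 0 12; 0 -2 0 0 0 0 12; 0 -2 0 0 0 0 12; 0 0 0 0 0 0 12"

```text
t: 4.2
ee_pos: [0.5264, 0.2314, 0.0861]
orientation: [0.042, 3.141, -0.0]
force: [-1.5, 1.1, 5.8]
opening: 0.0197
gripper_force: 10.0
```

carry_out:
  plan: "0 -2 0 0 0 0 12; 0 -2 0 0 0 0 12; 0 0 0 0 0 0 12"

```text
t: 4.58
ee_pos: [0.5264, 0.2294, 0.0861]
orientation: [0.043, 3.141, 0.005]
force: [-3.2, 19.4, 1.0]
opening: 0.0229
gripper_force: 10.0
```

The slide is home: the reaction rose to 19 N at the stop. Now I open, rise, and check with a picture.

carry_out:
  plan: "0 0 0 0 0 0 60; 0 0 0 0 0 0 60; 0 0 0 0 0 0 60; 0 0 -10 0 0 0 60; 0 0 -45 0 0 0 60"

```text
t: 5.2
ee_pos: [0.5249, 0.2275, 0.1402]
orientation: [-0.042, -3.137, 0.002]
force: [0.7, -0.2, 1.0]
opening: 0.06
gripper_force: 0.0
```

carry_out:
  plan: "0 0 -55 0 0 0 75; 0 0 -40 0 0 0 75; 50 -50 0 0 0 0 75; 0 0 0 0 0 0 75; 0 0 0 0 0 0 75"

```text
t: 5.82
ee_pos: [0.4812, 0.185, 0.2367]
orientation: [0.042, 3.14, 0.001]
force: [0.1, -1.1, -0.4]
opening: 0.075
gripper_force: 0.0
```

```bash
python3 - <<'E'
from h import *
s=ctrl.sense();c=cam("wrist");print(s["t"],s["ee_pos"],s["force"])
im=snapshot("wrist"); np.save("w3c.npy",c[1])
for p in [(.523,.126,.135),(.523,.126,.07),(.526,.231,.112)]: print(proj("wrist",p,c))
t=snapshot("top")
f=lambda im,x,y,w,h:cv2.resize(im[y:y+h,x:x+w,::-1],(400,300),interpolation=cv2.INTER_CUBIC)
o=np.hstack([f(im,80,150,200,150),f(t,150,170,120,90)])
cv2.imwrite("pics/w3.png",np.clip(o*1.5,0,255).astype(np.uint8))
E
```

```text
5.825 [0.48116172 0.18500341 0.23668169] [ 0.07104409 -1.06417744 -0.38921604]
[195.05229012 235.2969434 ]
[205.90733847 210.53698502]
[304.55360603 225.53781293]
```

View pics/w3.png

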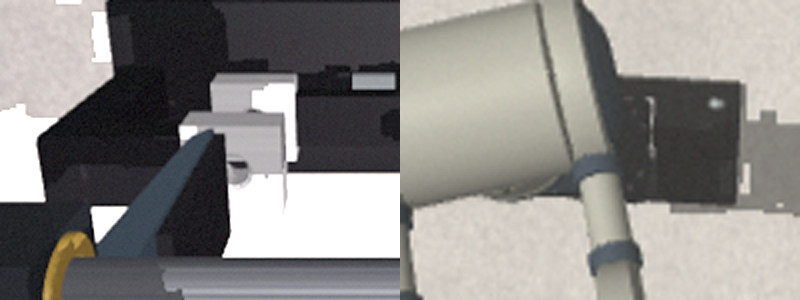

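The slide is home: the lower block sits under the upper one, with the upper hole at about (199,235) in the wrist view. I'll move over to the long rod.

carry_out:
  plan: "-3 -55 0 0 0 0 75; -3 -55 0 0 0 0 75; -3 -55 0 0 0 0 75; -3 -55 0 0 0 0 75; -3 -55 0 0 0 0 75"

```text
t: 6.55
ee_pos: [0.4893, -0.092, 0.2359]
orientation: [0.041, 3.141, -0.0]
force: [1.8, 0.4, -0.4]
opening: 0.0749
gripper_force: 0.0
```

carry_out:
  plan: "0 -55 0 0 0 0 75; 0 -55 0 0 0 0 75; 0 -53 0 0 0 0 75; 0 0 0 0 0 0 75; 0 0 0 0 0 0 75"

```text
t: 7.18
ee_pos: [0.4846, -0.253, 0.2356]
orientation: [-0.042, -3.141, -0.001]
force: [-0.7, 0.1, -0.6]
opening: 0.0751
gripper_force: 0.0
```

```bash
python3 - <<'E'
from h import *
s=ctrl.sense();c=cam("wrist");print(s["t"],s["ee_pos"],s["joint_positions"])
im=snapshot("wrist");cv2.imwrite("pics/w4.png",im[:,:,::-1]); np.save("w4c.npy",c[1])
for p in [(.486,-.259,.18),(.486,-.259,.14),(.486,-.259,.045)]: print(proj("wrist",p,c))
E
```

```text
7.175 [ 0.48457898 -0.25300852  0.23558229] [-5.90589893e-01  3.62063560e-01  1.50943049e+00  2.56241633e-04
  1.27076678e+00 -2.13467080e+00]
[249.12344067 210.85087428]
[250.32592927 194.64962182]
[252.18709513 169.57394317]
```

View pics/w4.png

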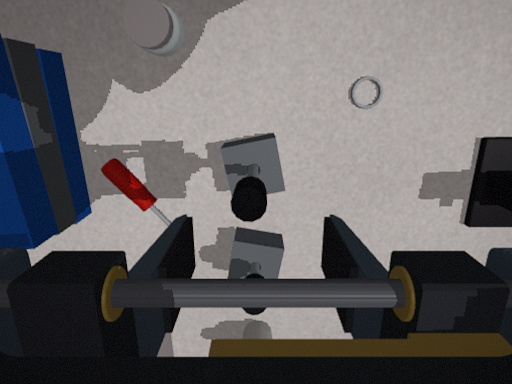

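The wrist picture shows the long rod's black head at columns 231-267, rows 177-221, standing in its grey block. The short rod is behind the rail near (256,297). I'll measure the head by mask.

```bash
python3 - <<'E'
from h import *
im=cv2.imread("pics/w4.png");g=im.max(2)[160:235,220:280]
n,l,st,ce=cv2.connectedComponentsWithStats((g<22).astype(np.uint8))
for i in range(1,n):
    if st[i,4]>50: print(st[i]+[220,160,0,0,0],ce[i]+[220,160])
i=1+st[1:,4].argmax(); m=l==i
for r in range(m.shape[0]):
    if m[r].any(): x=np.where(m[r])[0]; print(r+160,x[0]+220,x[-1]+220,end=' | ')
K=cam("wrist")[0];c=(K,np.load("w4c.npy"))
def sil(x,y):
    a=np.linspace(0,6.28,60); P=np.array([proj("wrist",(x+.014*np.cos(t),y+.014*np.sin(t),z),c) for z in(.14,.18) for t in a]); return P.min(0),P.max(0)
for x in(.478,.480,.482,.484,.486): print(x,*sil(x,-.2592))
E
```

```text
[ 232  177   35   44 1221] [249.07452907 198.998362  ]
177 247 253 | 178 243 256 | 179 243 258 | 180 241 259 | 181 240 260 | 182 238 261 | 183 238 262 | 184 237 263 | 185 237 263 | 186 237 264 | 187 236 264 | 188 236 264 | 189 235 265 | 190 235 265 | 191 235 265 | 192 234 265 | 193 234 265 | 194 234 265 | 195 233 265 | 196 233 265 | 197 233 265 | 198 232 265 | 199 232 265 | 200 232 265 | 201 232 266 | 202 232 266 | 203 232 266 | 204 232 265 | 205 232 265 | 206 232 265 | 207 232 265 | 208 232 265 | 209 232 264 | 210 233 264 | 211 233 264 | 212 234 263 | 213 235 262 | 214 236 262 | 215 236 261 | 216 237 260 | 217 238 259 | 218 240 257 | 219 242 255 | 220 243 253 | 0.478 [229.72162799 170.10520494] [267.21057302 218.26276309]
0.48 [229.86418202 172.38504048] [267.26110323 220.70680967]
0.482 [230.00603757 174.65509418] [267.31138562 223.13908281]
0.484 [230.14719974 176.91542885] [267.36142201 225.5596674 ]
0.486 [230.28767361 179.16610677] [267.4112142  227.96864749]
```

carry_out:
  plan: "0 -6 0 0 0 0 75; 0 0 30 0 0 0 75; 0 0 30 0 0 0 75; 0 0 25 0 0 0 75; 0 0 10 0 0 0 75"

```text
t: 7.85
ee_pos: [0.4838, -0.2584, 0.1399]
orientation: [-0.04, -3.14, -0.001]
force: [-0.9, -0.2, 0.2]
opening: 0.0755
gripper_force: 0.0
```

carry_out:
  plan: "0 0 0 0 0 0 20; 0 0 0 0 0 0 20; 0 0 0 0 0 0 20; 0 0 0 0 0 0 20; 0 0 0 0 0 0 20"
  newtons: 15

```text
t: 8.48
ee_pos: [0.4842, -0.2593, 0.1411]
orientation: [0.042, 3.141, -0.0]
force: [-0.6, 2.7, 1.0]
opening: 0.0278
gripper_force: 3.9
```

carry_out:
  plan: "0 0 0 0 0 0 20; 0 0 0 0 0 0 20; 0 0 0 0 0 0 20"
  newtons: 40

```text
t: 8.85
ee_pos: [0.4842, -0.2592, 0.141]
orientation: [0.042, 3.141, -0.0]
force: [0.0, 0.5, 4.9]
opening: 0.0274
gripper_force: 40.0
```

carry_out:
  plan: "0 0 -15 0 0 0 20; 0 0 -20 0 0 0 20; 0 0 -30 0 0 0 20; 0 0 -45 0 0 0 20; 0 0 -45 0 0 0 20"

```text
t: 9.48
ee_pos: [0.4837, -0.2591, 0.298]
orientation: [-0.042, -3.141, 0.0]
force: [0.8, -1.5, -2.8]
opening: 0.0274
gripper_force: 40.0
```

carry_out:
  plan: "-4 50 0 0 0 0 20; -4 55 0 0 0 0 20; -4 55 0 0 0 0 20; -4 55 0 0 0 0 20; -4 55 0 0 0 0 20"

```text
t: 10.1
ee_pos: [0.511, 0.0118, 0.2968]
orientation: [0.042, 3.141, -0.001]
force: [0.9, -1.1, -2.7]
opening: 0.0276
gripper_force: 40.0
```

carry_out:
  plan: "-4 55 0 0 0 0 20; -4 40 0 0 0 0 20; 0 20 0 0 0 0 20; 0 0 0 0 0 0 20; 0 0 0 0 0 0 20"

```text
t: 10.72
ee_pos: [0.5222, 0.1239, 0.2961]
orientation: [-0.043, -3.141, 0.001]
force: [0.2, 0.7, -3.0]
opening: 0.0274
gripper_force: 40.0
```

```bash
python3 - <<'E'
from h import *
s=ctrl.sense();c=cam("wrist");print(s["t"],s["ee_pos"],s["orientation"],s["force"])
im=snapshot("wrist");cv2.imwrite("pics/w5.png",im[:,:,::-1]); np.save("w5c.npy",c[1])
e=s["ee_pos"]
for p in [(.523,.126,.135),(e[0],e[1],e[2]-.131),(e[0],e[1],e[2]),(e[0],e[1],e[2]+.039)]: print(proj("wrist",p,c))
o=cv2.resize(im[100:340,140:380,::-1],(600,600),interpolation=cv2.INTER_CUBIC)
cv2.imwrite("pics/w5c.png",np.clip(o*1.3,0,255).astype(np.uint8))
E
```

```text
10.725 [0.52221644 0.12387055 0.2960849 ] [-4.26226400e-02 -3.14122770e+00  8.19410656e-04] [ 0.16295268  0.67059437 -2.98927629]
[259.44329408 175.11546734]
[257.35241634 182.01010868]
[256.74250672 241.85629966]
[256.36499568 278.89883356]
```

View pics/w5c.png

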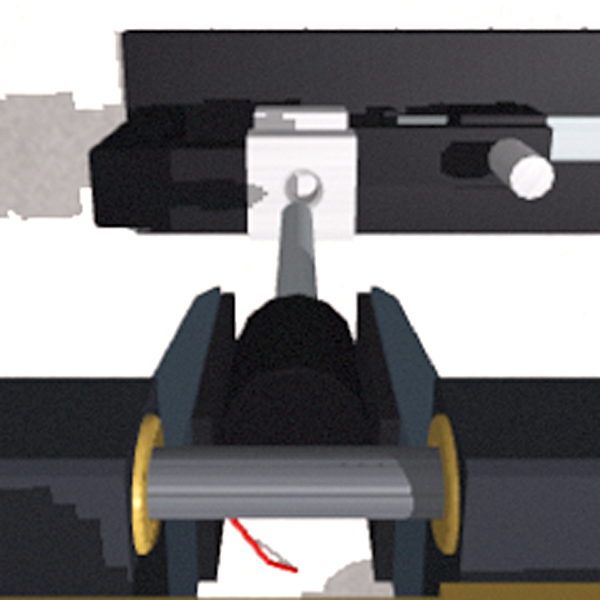

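In the crop (scale 2.5, offset 140,100) the hole centre is at about (303,187), i.e. pixel (261.2,174.8), and the rod's nose is just below it at about (298,205). Both are shifted about 2 px from prediction, so the camera bias is common to both. The hole is therefore near (0.523,0.1257) in the arm's own frame. I'll correct and lower to just above the mouth.

carry_out:
  plan: "-1 2 10 0 0 0 20; 0 0 10 0 0 0 20; 0 0 0 0 0 0 20; 0 0 0 0 0 0 20"

```text
t: 11.28
ee_pos: [0.5234, 0.1268, 0.2759]
orientation: [-0.042, -3.141, 0.0]
force: [0.0, -0.3, -1.8]
opening: 0.0272
gripper_force: 40.0
```

```bash
python3 - <<'E'
from h import *
s=ctrl.sense();c=cam("wrist");print(s["t"],s["ee_pos"],s["force"])
im=snapshot("wrist"); e=s["ee_pos"]
for p in [(.523,.126,.135),(e[0],e[1],e[2]-.131)]: print(proj("wrist",p,c))
t=snapshot("scene")
o=np.hstack([cv2.resize(im[140:220,220:300,::-1],(400,400),interpolation=cv2.INTER_CUBIC),cv2.resize(t[130:230,240:340,::-1],(400,400),interpolation=cv2.INTER_CUBIC)])
cv2.imwrite("pics/w6c.png",np.clip(o*.9,0,255).astype(np.uint8))
E
```

```text
11.275 [0.52338746 0.12681123 0.27590047] [ 0.00368451 -0.29881403 -1.81320088]
[256.50409563 179.03015419]
[257.29621078 182.01460729]
```

View pics/w6c.png

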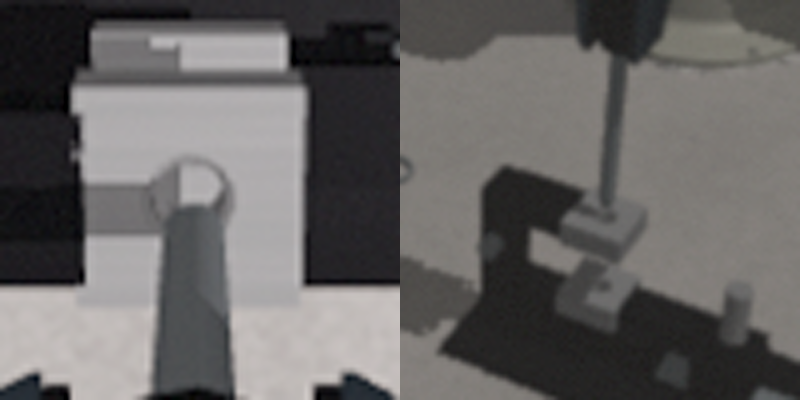

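In the wrist crop (scale 5, offset 220,140) the hole centre is at about (258.5,179.1). The nose is centred on the same column, but its edge sits at row about 181.4. That would put the nose about 3 mm too far toward +x. I'll cross-check with the scene view.

```bash
python3 - <<'E'
from h import *
e=ctrl.sense()["ee_pos"]; z=e[2]-.131
print("hole",proj("scene",(.523,.1257,.135)),"obs 292.1 184")
for dx in (0,.003): print(dx,"nose",proj("scene",(e[0]+dx,e[1],z)),"shank60",proj("scene",(e[0]+dx/2,e[1],z+.06)))
im=snapshot("scene"); cv2.imwrite("pics/s7.png",im[:,:,::-1])
g=cv2.cvtColor(im,cv2.COLOR_RGB2GRAY)
print(g[140:190:2,286:300])
w=snapshot("wrist"); cv2.imwrite("pics/w7.png",w[:,:,::-1]); print(cv2.cvtColor(w,cv2.COLOR_RGB2GRAY)[166:196,254:263])
E
```

```text
hole [290.90602803 183.01334511] obs 292.1 184
0 nose [291.44887957 180.42251592] shank60 [292.87406316 163.03956123]
0.003 nose [291.00343258 181.01592409] shank60 [292.64478101 163.33025655]
[[ 39  39  62  79  55  34  34  34  39  37  38  37  44  47]
 [ 97 102 128 137 122  86  56  41  34  37  37  41  46  46]
 [142 140 140 141 143 137 109  72  65  65  60  50  45  55]
 [142 141 143 144 143 135 104  74  69  71  85 115 109 118]
 [140 141 142 145 143 132  95  71  69  74  98 138 145 143]
 [141 142 141 143 143 132  91  69  70  73  99 136 141 140]
 [142 140 142 143 142 129  87  69  72  76 105 136 140 138]
 [142 141 141 143 138 113  79  68  68  85 118 137 141 140]
 [141 142 142 141 134 105  78  70  68  83 120 138 143 142]
 [141 142 141 141 132  95  72  70  72  95 133 139 142 142]
 [141 141 142 141 133  93  74  71  78 105 134 141 140 140]
 [139 142 142 142 131  91  72  78  92 115 136 138 140 139]
 [140 141 142 139 118  81  73  83  97 123 141 141 141 140]
 [141 140 141 134 115  81  76  82  99 123 137 140 141 141]
 [143 141 140 133 108  78  77  85 105 132 139 140 139 138]
 [140 142 141 132  97 
[... 1039 characters left out ...]
128 125 183 197 194 193 195 196 199]
 [129 127 185 198 197 197 198 199 181]
 [121 125 167 170 168 168 170 167 130]
 [110 109 118 107 100 107 109 103  97]
 [ 99  87  86  87  85  93  97 104 108]
 [ 88  88  86  87  88  95 102 104 108]
 [ 85  87  89  88  88  94 100 104 109]
 [ 87  88  89  89  89  93 100 104 110]
 [ 85  87  90  85  85  93 100 106 108]
 [ 87  88  91  87  89  93 101 104 109]
 [ 87  89  87  88  86  94  99 105 108]
 [ 86  89  89  89  87  93 101 104 108]
 [ 88  88  89  88  89  94  99 105 107]
 [ 87  90  89  88  87  93 100 104 108]
 [ 86  88  90  87  90  94 100 102 108]
 [ 86  89  90  87  87  94 100 104 107]
 [ 87  88  89  87  89  93 100 105 108]
 [ 86  89  89  88  87  93 100 102 107]]
```

The wrist view compares nose and hole at nearly the same depth, and it shows the nose about 3 mm toward +x while the head is centred in the grip. That means the rod leans slightly in the pads. I'll tilt the tool 1° and shift 1 mm, then check.

carry_out:
  plan: "1 0 0 0 1 0 20; 0 0 0 0 0 0 20; 0 0 0 0 0 0 20"

```text
t: 11.85
ee_pos: [0.5224, 0.1269, 0.2759]
orientation: [-0.041, -3.124, -0.0]
force: [-0.3, -0.1, -1.6]
opening: 0.0275
gripper_force: 40.0
```

```bash
python3 - <<'E'
from h import *
from scipy.spatial.transform import Rotation as R
s=ctrl.sense();c=cam("wrist");print(s["t"],s["ee_pos"],s["force"])
im=snapshot("wrist"); cv2.imwrite("pics/w8.png",im[:,:,::-1]);e=s["ee_pos"];M=R.from_rotvec(s["orientation"]).as_matrix();print(M.round(4))
n=e+M[:,2]*.131
print("hole",proj("wrist",(.523,.126,.135),c),"nose",n,proj("wrist",n,c), "head low edge",proj("wrist",e+M[:,0]*.014,c))
g=cv2.cvtColor(im,cv2.COLOR_RGB2GRAY); print(g[166:190,246:272:1][:, ::2]); print(g[205:232,258])
E
```

```text
11.85 [0.52243311 0.12694351 0.27587514] [-0.27057971 -0.06219715 -1.62332246]
[[-9.995e-01  2.650e-02 -1.740e-02]
 [ 2.650e-02  9.996e-01  5.000e-04]
 [ 1.740e-02  0.000e+00 -9.998e-01]]
hole [256.42236167 182.2942502 ] nose [0.52014805 0.12700436 0.14489509] [257.31516843 181.99491765] head low edge [256.74774725 219.66761431]
[[190 192 191 191 192 191 192 191 192 191 192 194 192]
 [193 193 192 193 193 193 193 193 193 194 195 194 194]
 [193 194 194 193 195 194 194 195 194 194 195 195 194]
 [193 193 194 194 194 193 194 194 194 194 195 194 194]
 [194 194 194 194 194 195 195 195 194 195 195 195 195]
 [194 195 195 194 195 196 195 194 196 196 196 195 196]
 [193 193 194 193 194 193 195 194 195 195 195 195 194]
 [190 191 190 190 191 193 191 193 191 191 192 192 192]
 [191 192 191 191 186 176 171 174 191 191 190 192 191]
 [194 163 193 187 174 160 156 150 178 194 192 192 192]
 [198 119 195 180 151 164 167 164 145 190 192 192 192]
 [169 122 162 166 126 174 184 186 157 171 192 191 192]
 [124 125 106 139 127 182 193 194 188 148 191 192 192]
 [129 128 111 127 128 183 197 196 196 144 185 193 193]
 [130 126 120 128 129 167 167 169 195 142 171 193 192]
 [128 121 126 129 122 119 101 110 173 131 159 194 193]
 [128 120 128 132 105  86  86  99 129 113 154 195 194]
 [126 120 116 129  87  86  87 100 108 100 148 193 193]
 [125 120 102 116  85  87  87 100 111 118 156 191 191]
 [127 121 104 106  85  88  89 101 109 123 166 191 192]
 [127 122 166 116  87  87  90 100 110 119 180 192 191]
 [125 120 185 130  85  86  89 100 110 118 184 190 190]
 [121 119 182 133  86  88  88 100 109 113 188 188 189]
 [170 168 191 136  85  88  90 100 108 112 192 190 190]]
[86 90 87 86 88 86 88 87 86 86 88 92 65 14 15  7 13 19 20 16 16 16 14 16
 13 15 17]
```

The nose now lines up with the hole: its edge is at row 180.5, against 180.6 expected if aligned, and the columns match at about 258.8. I'll descend gently.

carry_out:
  plan: "-0.1 0 6 0 0 0 20; -0.1 0 6 0 0 0 20; -0.1 0 4 0 0 0 20; 0 0 0 0 0 0 20"

```text
t: 12.4
ee_pos: [0.5222, 0.1269, 0.2595]
orientation: [-0.041, -3.123, -0.0]
force: [0.8, -1.0, -2.0]
opening: 0.0269
gripper_force: 40.0
```

carry_out:
  plan: "-0.1 0 4 0 0 0 20; -0.1 0 4 0 0 0 20; 0 0 4 0 0 0 20; 0 0 0 0 0 0 20"

```text
t: 12.9
ee_pos: [0.5223, 0.1268, 0.2476]
orientation: [-0.041, -3.124, -0.0]
force: [2.3, -0.8, -4.2]
opening: 0.0273
gripper_force: 40.0
```

carry_out:
  plan: "-0.5 0 4 0 0 0 20; -0.1 0 5 0 0 0 20; -0.1 0 5 0 0 0 20; 0 0 0 0 0 0 20"

```text
t: 13.4
ee_pos: [0.5227, 0.1269, 0.2334]
orientation: [-0.041, -3.123, -0.0]
force: [1.5, -0.9, -3.9]
opening: 0.0273
gripper_force: 40.0
```

carry_out:
  plan: "-0.2 0 5 0 0 0 20; -0.1 0 5 0 0 0 20; -0.1 0 5 0 0 0 20; -0.1 0 5 0 0 0 20; 0 0 3 0 0 0 20"

```text
t: 14.02
ee_pos: [0.523, 0.1269, 0.2106]
orientation: [-0.042, -3.124, -0.0]
force: [0.7, -1.1, -0.6]
opening: 0.0275
gripper_force: 40.0
```

carry_out:
  plan: "-0.1 0 4 0 0 0 20; 0 0 4 0 0 0 20; -0.1 0 4 0 0 0 20; 0 0 0 0 0 0 20"

```text
t: 14.52
ee_pos: [0.5229, 0.1269, 0.1986]
orientation: [-0.041, -3.124, -0.0]
force: [2.4, -0.9, -3.8]
opening: 0.0276
gripper_force: 40.0
```

carry_out:
  plan: "-0.1 0 4 0 0 0 20; -0.1 0 4 0 0 0 20; 0 0 3 0 0 0 20; 0 0 0 0 0 0 20"

```text
t: 15.02
ee_pos: [0.5229, 0.1269, 0.1876]
orientation: [-0.041, -3.124, -0.0]
force: [4.0, -1.6, -4.2]
opening: 0.0272
gripper_force: 40.0
```

carry_out:
  plan: "-0.5 0 4 0 0 0 20; -0.1 0 5 0 0 0 20; -0.1 0 5 0 0 0 20; -0.1 0 4 0 0 0 20; 0 0 0 0 0 0 20"

```text
t: 15.65
ee_pos: [0.5233, 0.1268, 0.1695]
orientation: [-0.041, -3.123, -0.0]
force: [3.4, -1.2, -5.0]
opening: 0.0272
gripper_force: 40.0
```

carry_out:
  plan: "-0.4 0 4 0 0 0 20; -0.1 0 4 0 0 0 20; 0 0 4 0 0 0 20; 0 0 0 0 0 0 20; 0 0 0 0 0 0 20"

```text
t: 16.27
ee_pos: [0.5236, 0.1268, 0.1578]
orientation: [-0.042, -3.124, -0.0]
force: [1.3, -1.1, -3.0]
opening: 0.0273
gripper_force: 40.0
```

```bash
python3 - <<'E'
from h import *
s=ctrl.sense();print(s["t"],s["ee_pos"],s["force"],s["moment"])
im=snapshot("scene");w=snapshot("wrist")
e=s["ee_pos"];print(proj("scene",(e[0],e[1],e[2]-.131)),proj("scene",(e[0],e[1],.05)))
o=np.hstack([cv2.resize(im[130:250,230:350,::-1],(400,400),interpolation=cv2.INTER_CUBIC),cv2.resize(w[100:260,180:340,::-1],(400,400),interpolation=cv2.INTER_CUBIC)])
cv2.imwrite("pics/f.png",o)
E
```

```text
16.275 [0.52361705 0.12681972 0.15780611] [ 1.30283699 -1.13973407 -3.0440828 ] [-0.22719227 -0.38382031 -0.0305969 ]
[288.87617419 211.36964481] [289.34650576 205.62744805]
```

View pics/f.png

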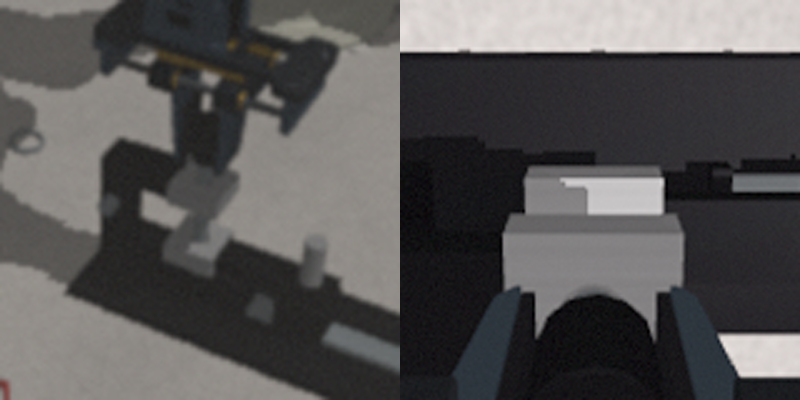

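The final pictures show the rod running from the gripper through the upper block, across the gap (crop 205,208), and into the lower block. The vertical force never rose above the rod's weight, so it went through both bushings and the nose is at about z = 27 mm. I'm handing the job in.

```bash
python3 -c "
from plant import ctrl
print(ctrl.job_done())"
```

```text
the job is handed in; nothing more can be done
None
```

I pushed the slide home against its stop, then threaded the long rod through both bushings. The arm is still holding it, within about a degree of upright, with its nose by my reckoning (not seen directly) about 23 mm below the lower bushing and 15 mm above the base plate; I handed the job in at about 16 s and have no verdict back.

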